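Set the last leg of the upturned basin stand to its mark and lock it one-handed

TASK

The low basin stand lies upside down on the table, feet up; two of its legs are already set, the third is still sunk with its lever open. Lift that leg by its rubber foot until the line on it is level with the top of its cam ring and, holding it at the line all the while, turn its lever clockwise (seen from above) fully home with a finger of the same hand. Finish while still holding the leg at the line, for it drops if let go until I have nipped up the clamp screw, and leave the other things on the table where they are.

Things in the scene. Friction and masses are not known exactly. Their poses are not given: they have to be found in the camera images.
- stand: low steel basin stand, upside down, heavy and immovable: a 300 mm ring lying on the table (origin: ring's middle, on the table) with three upright legs on a 270 mm circle, 234 mm apart. The leg to set is on its -x side. The two others are set and locked and show how the third must end: foot 34 mm clear of the cam ring, lever closed. Place and turn vary
- collar_top (a point): fixed point on the upright axis of the leg to set, level with the top face of its dark steel cam ring (47 mm across, top 160 mm above the table, over an aluminium collar). The leg's line must come level with this
- foot_center (a point): centre of the black rubber foot on top of the leg to set: upright cylinder 32 mm across, 34 mm tall (point on its axis, 17 mm above its lower edge), on a 22 mm aluminium tube with a dark line round it 34 mm below the foot. It slides up and down and also turns freely about its axis. Starts fully sunk, foot resting on the cam ring; 0.2 to 0.5 kg, drops when not held
- leg (a joint): how far the leg is pulled out, m: 0 = sunk, foot on the cam ring; 0.034 = line level with the cam ring's top (the length wanted); stop at 0.075. The foot's lower edge stands this high above the ring
- lever_blade (a point): middle of the cam lever's upturned blade, 48 mm above the cam ring's top, 30.5 mm from the leg's axis. Flat dark steel blade, upright beside the foot, lying radially from 19 to 42 mm from the axis, 6 mm thick, top 62 mm above the ring's top. It turns with the ring about the leg's axis: a finger of the hand that grips the foot pushes it round as that hand turns about the axis
- lever (a joint): angle of the cam lever about the leg's axis, rad: 0 = closed against its stop (blade along the stand's rim); at the start 0.75 to 1.1 (blade sticking outwards), open stop 1.2. Closes clockwise seen from above, stays where left, needs about 0.1 N m (some 4 N at the blade)
- can: drink can in a black sleeve, 66 mm across, 122 mm tall, a bystander at the robot's left (origin: centre of its underside)
- driver: screwdriver 170 mm long lying across the stand's ring area, a bystander (origin: underside, middle)
- wrench: wrench 180 mm long lying at the robot's right, a bystander
- tin: open steel tin 60 mm across, 30 mm tall, standing within the stand's ring, a bystander
- brush: root brush 200 mm long lying at the robot's left, a bystander
- jar: preserving jar 80 mm across, 130 mm tall, left of the stand at the far side, a bystander
- jar2: second such jar, right of the stand at the far side, a bystander

How it is judged:
By the outcome, as a careful person would: the job done as asked, in the order asked, and still so for the second after the job is handed in, while the arm keeps its last pose, push and grip.
It also fails if it takes over 48 s, if anything falls off the work surface, if the arm or the gripper's body presses on something with over 40 N, if the wrist force passes 120 N, or if a joint passes its speed limit or range.

ROBOT

A 6-joint arm with a two-finger parallel gripper is mounted at the origin on the work surface. World frame = base frame: x ahead of the robot, y to its left, z up, the work surface at z = 0. Lengths are in m, angles in rad, forces in N, time in s.
With the tool pointing down it reaches from about 0.35 to 0.975 m from the base axis. Payload 17.4 kg.
Tool frame: the origin (TCP) lies at the very end of the fingers, on their centre line; the grasp point (between the pads) lies 19 mm behind it; z points along the fingers, y is the line along which they close (so a half turn about z gives the same grasp; the last joint's range is limited). The gripper opens to 85 mm and grips with 20 to 120 N. Pads are 22 mm wide; open, the fingers measure 114 mm over their backs; the gripper's body (76 mm by 85 mm) begins 54 mm behind the grasp point. The pads swing forward as they close: fully open they stand 13 mm farther back than shut.
Start: joints at [1.31, 0.116, 1.442, -0, 1.584, -0.038], TCP at [0.149, 0.658, 0.231] pointing down, gripper open.
Joint ranges: [-2.83, 2.83], [-0.83, 2.19], [0.07, 2.5], [-1.14, 4.28], [0.01, 3], [-2.97, 2.97]. Speed limits (rad/s): [1.89, 1.89, 2.22, 3.14, 3.14, 3.14].

INTERFACE

Orientations are given as a rotation vector (axis times angle).
In Python, from bench import manip, get_image, sign_off gives the robot as it stands.
- The arm moves only by the tool play_rows, never from a script. Its argument "motion" is a list that holds one entry, the list of rows, each a list of 7 numbers: the turn, a rotation vector about the tool's x, y, z in rad, then the shift along the tool's x, y, z in cm, then the finger opening in cm, from 0 to 8.54. A call has 1 to 20 rows; each row shifts and turns the commanded pose from where the row before left it, along the tool's axes as they then stand; what a row does not reach is not made up. A row lasts 1/10 s, in which the tool goes at most 50 mm and 8.59 degrees, less where a joint would pass 70% of its speed; a pose out of reach is approached as far as the arm can. A call with a gripper value outside its range is refused whole. The fingers move at their own pace and stop on an object; "grip_force" is the grip in N (left out, the last holds). Time passes only in rows, so rows that do not move let the fingers close. It gives the time, the measured TCP pose, the force, the opening and the grip force at its end, in the units of the state.
- manip.get_state(): the state, without advancing time (a new reading comes with each control period).
- get_image(name): name is "side" or "top"; returns a dict with "pixels" (384x512x3 uint8, blue, green, red), "fx", "fy", "cx", "cy" (pixels), "rvec" (rotation vector, rad) and "tvec" (3), from world to camera coordinates, as OpenCV has them. Camera axes: x right, y down, z forward; pixel columns grow to the right and rows downward; lengths in m; the calibration is good to about 2 mm. A picture is of the moment at which its call begins. There is no depth.
- sign_off(): hands the job in; it is judged then, once.
The state is a dict: "clock": time; "qpos": joint angles; "dq": joint speeds; "tau": joint torques, N m; "eef_pos": TCP position; "tool_rot": TCP orientation; "force": force on the tool from outside, world axes, zero at the start; "torque": the same for the moment, N m; "opening": finger opening in m; "grip_force": force on a finger pad.
Only numpy, scipy, OpenCV 4.12 (cv2) and the standard library are available. Lean on these libraries where they do the work, as an engineer would, in place of code of your own. Each camera call takes 0.05 s, during which the arm holds its last target. There are 200 camera calls.

## Working session

There is one attempt and no reset: what is moved stays moved. The work goes in short steps, Python scripts to look and compute and a tool call to move; the robot and the scene stay as the last step left them, time stands still between calls to the robot, and variables do not carry over. Pictures are saved under pics/ and viewed, at most 10 in all, crops included, and the job is handed in when it is done.

Besides the shell and the picture viewer there is one more tool, called after "Request:" by a JSON object that holds its "api" and its "payload", one argument or row to a line. play_rows: Moves the arm, as the interface text tells. Its arguments: {"type":"object","properties":{"motion":{"type":"array"},"grip_force":{"type":"number"}},"required":["motion"]}

```bash
mkdir -p pics; cat > h.py <<'E'
import numpy as np, cv2
from bench import manip, get_image, sign_off
def cam(n):
    d=get_image(n); K=np.array([[d['fx'],0,d['cx']],[0,d['fy'],d['cy']],[0,0,1.]])
    return np.array(d['pixels'],np.uint8).copy(),K,np.array(d['rvec'],float),np.array(d['tvec'],float)
def ray(K,r,t,u,v):
    R=cv2.Rodrigues(r)[0]; return -R.T@t, R.T@np.linalg.inv(K)@np.array([u,v,1.])
def onz(K,r,t,u,v,z):
    c,d=ray(K,r,t,u,v); return c+d*(z-c[2])/d[2]
def proj(K,r,t,P): return cv2.projectPoints(np.array(P,float).reshape(-1,1,3),r,t,K,None)[0][:,0]
E
python3 - <<'E'
from h import *
for n in('top','side'):
    i,K,r,t=cam(n); cv2.imwrite(f'pics/{n}0.png',i); R=cv2.Rodrigues(r)[0]; print(n,K[0,0],-R.T@t,R[2])
print(manip.get_state())
E
```

```text
top 374.77620934720505 [0.41195008 0.02177205 1.15039393] [ 0.07864993 -0.00995509 -0.99685259]
side 434.3790111215797 [ 0.07602229 -0.83467361  1.32992875] [ 0.26234766  0.56590022 -0.78162053]
{'clock': 0.1, 'qpos': array([ 1.31019239e+00,  1.16451105e-01,  1.44218877e+00, -9.45011783e-06,
        1.58402678e+00, -3.77675347e-02]), 'dq': array([ 0.00057712, -0.0008456 , -0.00416002,  0.00067957, -0.00279477,
        0.00102462]), 'tau': array([ 1.22220088e-03, -7.33658266e+01, -6.33789825e+01,  5.73271154e-05,
        4.89405968e-03, -2.56075430e-05]), 'eef_pos': array([0.14911798, 0.65814439, 0.2306332 ]), 'tool_rot': array([-3.49290258e-01, -3.12196311e+00,  1.67042211e-03]), 'force': array([-0.73680581, -0.43863137,  0.26592563]), 'torque': array([ 0.03031989, -0.00398839, -0.05484166]), 'grip_force': 0.0, 'opening': 0.08554128355600046}
```

View pics/top0.png

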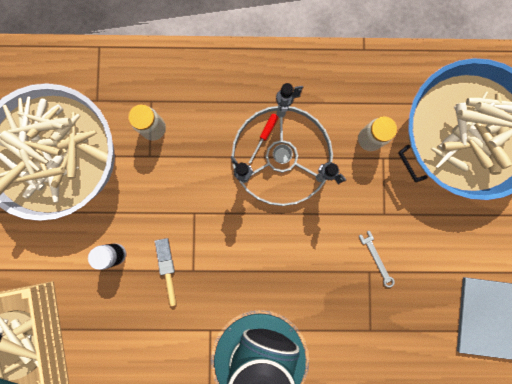

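View pics/side0.png

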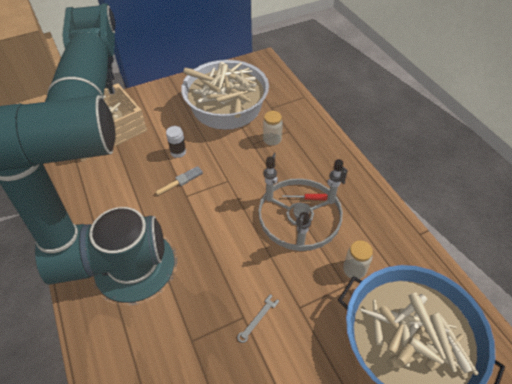

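The top view shows the stand's ring around (283,155), with legs at (287,93), (242,171) and (331,171). In the side view the feet are near (270,161), (338,167) and (303,218). I'll zoom in to see which leg is sunk.

```bash
python3 - <<'E'
import cv2,numpy as np
a=cv2.imread('pics/top0.png')[75:215,220:360]; b=cv2.imread('pics/side0.png')[145:255,250:360]
f=lambda x,s:cv2.resize(x,None,fx=s,fy=s,interpolation=cv2.INTER_CUBIC)
A=cv2.resize(a,(400,400),interpolation=cv2.INTER_CUBIC);B=cv2.resize(b,(400,400),interpolation=cv2.INTER_CUBIC)
cv2.imwrite('pics/z0.png',np.hstack([A,B]))
E
```

```text
(no output)
```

View pics/z0.png

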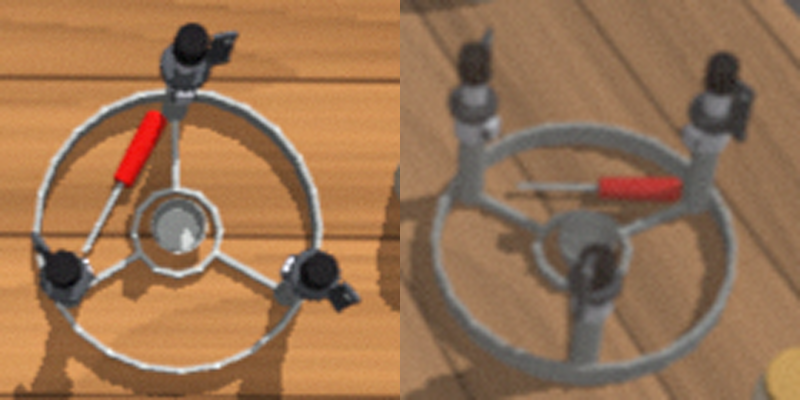

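The near-right leg (top view 331,171; side view 303,218) is the sunk one, with its lever sticking outward. The other two have their levers along the rim. Next I'll measure.

```bash
cat > m.py <<'E'
from h import *
def blob(i,c,w,thr):
    x,y=c; p=cv2.resize(i[y-w:y+w,x-w:x+w],None,fx=8,fy=8,interpolation=cv2.INTER_CUBIC)
    m=(p.max(2)<thr).astype(np.uint8); n,l,s,ce=cv2.connectedComponentsWithStats(m)
    k=1+np.argmax(s[1:,4]); return (ce[k]+.5)/8-.5+[x-w,y-w], s[k]/8
E
python3 - <<'E'
from m import *
T=cam('top');S=cam('side')
for c,z in(((287,91),.228),((242,170),.228),((331,171),.194)):
  for thr in(30,40,50):
    p,s=blob(T[0],c,14,thr); print(thr,p,s[2:4],s[4]/8, onz(*T[1:],*p,z))
for c in((270,161),(338,166),(303,218)):
  for thr in (30,40,50):
    p,s=blob(S[0],c,14,thr); print(thr,p,s[2:4],s[4]/8)
i=T[0]; print(i[160:188,322:350].max(2)); print(S[0][205:240,292:316].max(2))
E
```

```text
30 [285.72859354  94.0784044 ] [12.5  8. ] 45.4375 [ 0.73143771 -0.0580725   0.228     ]
40 [288.58940086  91.73751682] [19.5   13.875] 139.328125 [ 0.73755833 -0.06529932  0.228     ]
50 [288.92143562  91.27871338] [20.5   14.625] 186.140625 [ 0.73875317 -0.06613896  0.228     ]
30 [242.11672535 173.73210094] [9.125 4.25 ] 16.640625 [0.52832933 0.0500453  0.228     ]
40 [241.23752825 169.46908298] [13.375 13.5  ] 96.78125 [0.53895441 0.05232177 0.228     ]
50 [241.09946298 169.0474463 ] [15.5   15.875] 136.75 [0.54000536 0.05267381 0.228     ]
30 [328.10809348 172.42119842] [9.125 9.875] 30.671875 [ 0.53764293 -0.17025239  0.194     ]
40 [330.61101129 170.33826607] [12.375 12.625] 98.921875 [ 0.54309634 -0.17676273  0.194     ]
50 [330.81306811 170.09993571] [13.125 13.625] 130.640625 [ 0.54371905 -0.17729032  0.194     ]Traceback (most recent call last):
  File "<stdin>", line 8, in <module>
  File "m.py", line 5, in blob
    k=1+np.argmax(s[1:,4]); return (ce[k]+.5)/8-.5+[x-w,y-w], s[k]/8
        ~~~~~~~~~^^^^^^^^^
    return _wrapfunc(a, 'argmax', axis=axis, out=out, **kwds)
    return bound(*args, **kwds)
ValueError: attempt to get argmax of an empty sequence
```

```bash
python3 - <<'E'
from m import *
np.set_printoptions(linewidth=250)
T=cv2.imread('pics/top0.png');S=cv2.imread('pics/side0.png')
print(T[158:192,318:352].max(2)); print(S[204:242,290:318].max(2))
E
```

```text
[[147 151 152 ... 134 129 134]
 [207 202 205 ... 195 193 191]
 [216 215 217 ... 220 219 220]
 ...
 [135 129 129 ... 205 203 203]
 [131 126 122 ... 203 203 202]
 [127 124 125 ... 202 203 199]]
[[148 124 121 ... 104 105 100]
 [139 117 103 ... 120 113 106]
 [117 102  97 ... 138 130 119]
 ...
 [150 146 149 ... 120 137 142]
 [152 150 149 ... 125 124 135]
 [150 150 150 ... 142 116 132]]
```

```bash
python3 - <<'E'
import cv2
T=cv2.imread('pics/top0.png');S=cv2.imread('pics/side0.png')
print('top cols 320..350')
for y in range(160,188): print(y,*['%3d'%v for v in T[y,320:350].max(1)])
print('side cols 292..314')
for y in range(206,240): print(y,*['%3d'%v for v in S[y,292:315].max(1)])
E
```

```text
top cols 320..350
160 217 218 220 217 220 219 196 144 119  86 149 205 212 219 214 221 217 215 218 219 221 219 219 220 218 220 219 218 223 220
161 219 217 215 217 217 216 196 137 113  91 148 199 216 216 216 218 217 220 214 219 219 222 220 222 219 220 221 220 223 218
162 219 214 216 217 217 198 162 101  85 102 107 122 180 199 197 218 221 218 216 215 219 220 220 221 218 219 220 221 220 220
163 210 205 200 201 184 135 105 108 101  98  75  56  77 102 154 209 212 212 216 213 217 221 219 219 215 220 219 219 219 218
164 185 156 130 109 107 103 104  96  80  64  39  39  39  42  66  90 139 194 206 204 205 205 203 202 203 203 201 204 203 205
165 186 203 209  92  88  99  91  69  45  39  38  38  41  40  39  43  77 145 196 199 197 196 196 199 196 195 194 199 197 197
166 208 250 206  98  96  92  69  41  37  37  35  42  41  37  41  36  39  93 169 200 203 201 200 200 201 199 203 202 199 202
167 211 200 112 100  87  62  27  25  33  34  36  38  38  41  40  42  42  69 151 208 209 210 210 208 209 207 210 208 207 208
168 249 152  81  97  85  38  22  31  36  38  39  44  39  39  39  46  34  47 135 210 214 21
[... 4972 characters left out ...]
 161 141 121 128 141 137 141
233 164 167 169 151 111  94  83  89  99 112 114 119 119 124 150 169 166 152 133 119 132 139 138
234 165 167 162 146 113  99  90  96  93  98 103 105 112 126 151 161 172 167 146 126 125 137 139
235 162 161 165 149 115  99  90  92  94  97  99 104 108 128 146 162 165 165 161 142 125 127 135
236 156 159 165 147 113  99  93  91  98  97 102  99 110 132 149 159 163 164 164 156 132 120 132
237 152 162 162 146 114  92  89  93  99  97 100 105 115 133 150 155 163 162 166 165 150 122 119
238 150 159 160 140 113  90  89  92 100  98  98 102 115 136 150 153 157 164 168 169 160 140 123
239 149 156 153 134 103  92  89  97  93  97 101 104 120 145 157 153 157 162 165 169 166 156 132
```

```bash
python3 - <<'E'
from h import *
from scipy.spatial.transform import Rotation as R
np.set_printoptions(precision=4,suppress=True)
T=cam('top');S=cam('side')
L=onz(*T[1:],332.1,168.7,.194); print('leg',L)
for n,c in(('T',T),('S',S)):
    print(n,proj(*c[1:],[[L[0],L[1],z] for z in(.160,.177,.194)]))
# other feet: print raw rows for the disc
i=T[0]
for (x,y) in((242,168),(287,90)):
    print(x-9,y-9)
    for yy in range(y-9,y+10): print(yy,*['%3d'%v for v in i[yy,x-9:x+12].max(1)])
for q in((336.5,174),(343.5,180),(338,175),(339,183),(335,176)):
    P=onz(*T[1:],*q,.222)-L; print(q,P[:2],np.hypot(*P[:2]),np.degrees(np.arctan2(P[1],P[0])))
s=manip.get_state(); print(R.from_rotvec(s['tool_rot']).as_matrix())
E
```

```text
leg [ 0.5474 -0.1806  0.194 ]
T [[329.426  170.4703]
 [330.74   169.6004]
 [332.1    168.7   ]]
S [[303.6205 219.9158]
 [304.0259 216.9338]
 [304.4391 213.8944]]
233 159
159 100 107 149 198 208 209 203 203 201 204 209 206 207 202 204 206 196 192 197 156 139
160  71  89 122 170 202 206 206 208 209 204 209 210 207 211 204 207 203 196 186 139 171
161  47  59  92 123 170 203 205 198 197 201 206 207 204 205 203 207 208 217 194 164 201
162  46  41  58  77 131 195 177 135 114 138 170 192 193 197 203 208 207 181 141 160 203
163  92  57  37  40  74 119  99  48  42  43  59  79 112 156 179 191 156 140 131 171 202
164 160 122  50  33  35  49  46  30  42  33  40  41  47 107 166 174 133 137 176 207 212
165 186 179  86  38  36  35  40  39  45  33  42  37  31  48  90 128 144 184 207 212 209
166 178 192 122  50  30  38  33  42  39  39  38  38  39  38  57  92 221 255 221 216 216
167 170 187 114  47  37  35  42  39  37  36  38  39  42  38  44  77 120 154 190 215 216
168 144 125  67  36  36  39  41  39  41  40  40  40  38  37  40  66 104 164 208 204 212
169 125  77  48  25  40  38  36  41  35  39  42  3
[... 2132 characters left out ...]
  48  56
97 103 102  96  92  83  49  35  26  24  29  30  56  81  87  57  55  63  69  90 105 123
98 105 104  94  88 102 102  80  68  59  74  81 104 103  91  63  68 121 166 190 187 189
99 103 103  88  66  84 106 108 111 105  98  89  99 100  86  59 103 165 190 191 189 189
(336.5, 174) [-0.0172 -0.005 ] 0.017938201461521888 -163.9280659702694
(343.5, 180) [-0.0322 -0.0223] 0.039176788658676 -145.26168689453976
(338, 175) [-0.0197 -0.0087] 0.02155803362247555 -156.20861776913492
(339, 183) [-0.0398 -0.011 ] 0.041288090224226734 -164.58171429307149
(335, 176) [-0.0223 -0.0012] 0.022326101447299018 -177.03165637430317
[[-0.9753  0.221  -0.0001]
 [ 0.221   0.9753 -0.0004]
 [ 0.     -0.0004 -1.    ]]
```

```bash
python3 - <<'E'
from h import *
T=cv2.imread('pics/top0.png');S=cv2.imread('pics/side0.png')
o=[]
for x,y in((242,170),(291,92),(335,173)):
    p=np.clip(T[y-16:y+16,x-16:x+16].astype(float)*1.8,0,255).astype(np.uint8); o.append(cv2.resize(p,(264,264),interpolation=cv2.INTER_CUBIC))
b=[]
for x,y in((270,172),(340,180),(303,224)):
    p=np.clip(S[y-20:y+20,x-20:x+20].astype(float)*1.8,0,255).astype(np.uint8); b.append(cv2.resize(p,(264,264),interpolation=cv2.INTER_CUBIC))
cv2.imwrite('pics/z1.png',np.vstack([np.hstack(o),np.hstack(b)]))
c=cam('top')
a=onz(*c[1:],242,167.8,.228);f=onz(*c[1:],286.8,88.3,.228);l=onz(*c[1:],332.4,168.5,.194)
print(a,f,l,*[np.linalg.norm((p-q)[:2]) for p,q in((a,f),(f,l),(a,l))]); m=(a+f+l)/3; d=l-m
print(m,np.hypot(*d[:2]),'outward',np.degrees(np.arctan2(d[1],d[0])))
E
```

```text
[0.54314008 0.05047048 0.228     ] [ 0.74641081 -0.06078067  0.228     ] [ 0.54790569 -0.18142905  0.194     ] 0.23172355425950997 0.23229359688465392 0.23194849668998901
[ 0.61248553 -0.06391308  0.21666667] 0.13409160838026277 outward -118.7905967996369
```

View pics/z1.png

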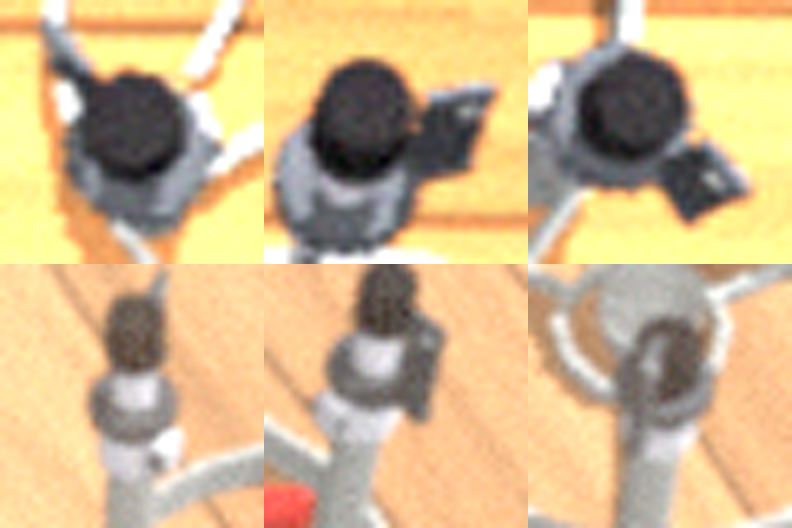

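Seen enlarged, the blade's top strip runs from about (339.5,173.5) to (345,179.5). That gives radii of 20 to 41 mm and a blade direction of about -147°. The closed direction is about 151°, so the lever is about 1.05 open. The leg is at (0.5475,-0.182), and all leg spacings come out at 232 mm against the 234 given. I'll approach high.

Request:
{"api": "play_rows", "payload": {
  "motion": [
    [[0,0,0,0,0,-4,6.2],[0,0,0,0,0,-4,6.2],[0,0,0,-2.3,-2.92,0,6.2],[0,0,0,-2.3,-2.92,0,6.2],[0,0,0,-2.3,-2.92,0,6.2],[0,0,0,-2.3,-2.92,0,6.2],[0,0,0,-2.3,-2.92,0,6.2],[0,0,0,-2.3,-2.92,0,6.2],[0,0,0,-2.3,-2.92,0,6.2],[0,0,0,-2.3,-2.92,0,6.2],[0,0,0,-2.3,-2.92,0,6.2],[0,0,0,-2.3,-2.92,0,6.2],[0,0,0,-2.3,-2.92,0,6.2],[0,0,0,-2.3,-2.92,0,6.2],[0,0,0,-2.3,-2.92,0,6.2]]
  ],
  "grip_force": 40
}}

```text
clock: 1.85
eef_pos: [0.3571, 0.2206, 0.3115]
tool_rot: [0.349, 3.122, 0.001]
force: [0.5, 0.5, -0.9]
opening: 0.0618
grip_force: 0.0
```

Request:
{"api": "play_rows", "payload": {
  "motion": [
    [[0,0,0,-2.3,-2.92,0,6.2],[0,0,0,-2.3,-2.92,0,6.2],[0,0,0,-2.3,-2.92,0,6.2],[0,0,0,-2.3,-2.92,0,6.2],[0,0,0,-2.3,-2.92,0,6.2],[0,0,0,-2.3,-2.92,0,6.2],[0,0,0,-2.3,-2.92,0,6.2],[0,0,0,-2.3,-2.92,0,6.2],[0,0,0,-2.3,-2.92,0,6.2],[0,0,0,-2.3,-2.92,0,6.2],[0,0,-0.1,-2.3,-2.92,0,6.2],[0,0,-0.1,0,0,0,6.2],[0,0,-0.11,0,0,0,6.2],[0,0,0,0,0,0,6.2],[0,0,0,0,0,0,6.2]]
  ]
}}

```text
clock: 3.35
eef_pos: [0.5326, -0.147, 0.3114]
tool_rot: [-0.132, 3.139, 0.0]
force: [-0.4, -0.3, -0.3]
opening: 0.062
grip_force: 0.0
```

```bash
cat > st.py <<'E'
from h import *
from scipy.spatial.transform import Rotation as R
np.set_printoptions(precision=4,suppress=True)
def st(tx=.5475,ty=-.182,tz=.164):
    s=manip.get_state(); M=R.from_rotvec(s['tool_rot']).as_matrix()
    print('t',s['clock'],'q',s['qpos'],'p',s['eef_pos'],'yang',np.degrees(np.arctan2(M[1,1],M[0,1])),'F',s['force'],'T',s['torque'],'op',s['opening'],s['grip_force'])
    print('z',M[:,2],'to go tool cm',100*M.T@(np.array([tx,ty,tz])-s['eef_pos'])); return s,M
E
python3 -c "
from st import *
st()
for n in('top','side'): cv2.imwrite(f'pics/{n}1.png',cam(n)[0])
a=cv2.imread('pics/top1.png')[110:230,270:390];b=cv2.imread('pics/side1.png')[140:260,240:360]
cv2.imwrite('pics/z2.png',np.hstack([cv2.resize(x,(400,400),interpolation=2) for x in(a,b)]))
"
```

```text
t 3.35 q [-0.3155 -0.1608  1.5856  0.      1.7167 -1.9703] p [ 0.5326 -0.147   0.3114] yang 94.81682201087388 F [-0.3979 -0.3381 -0.285 ] T [0.061  0.0107 0.0203] op 0.062042128577685624 0.0
z [ 0.0001  0.     -1.    ] to go tool cm [-1.1854 -3.6119 14.7359]
```

View pics/z2.png

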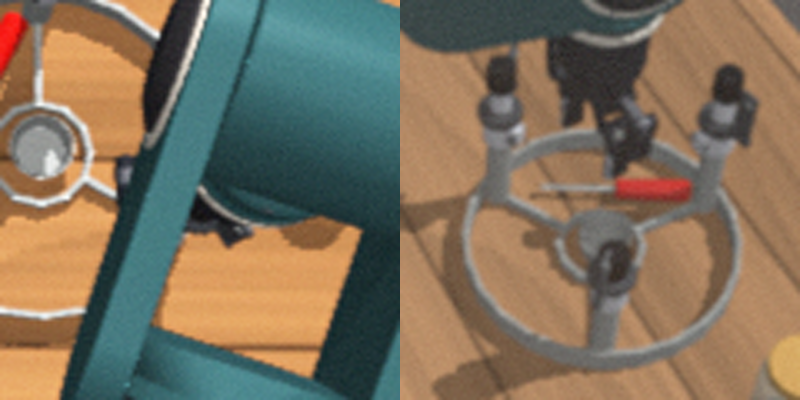

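The gripper hangs above the stand, and the leg shows in the side crop at (610,270). In full side-image pixels that matches the predicted (304,217). Next I'll align and descend.

Request:
{"api": "play_rows", "payload": {
  "motion": [
    [[0,0,0,-0.6,-1.8,0,6.2],[0,0,0,-0.6,-1.8,0,6.2],[0,0,0,0,0,2,6.2],[0,0,0,0,0,3,6.2],[0,0,0,0,0,2,6.2],[0,0,0,0,0,1,6.2],[0,0,0,0,0,0,6.2],[0,0,0,0,0,0,6.2]]
  ]
}}

```text
clock: 4.25
eef_pos: [0.5481, -0.1824, 0.2323]
tool_rot: [-0.136, 3.138, -0.001]
force: [-0.5, 0.3, 0.3]
opening: 0.0621
grip_force: 0.0
```

```bash
python3 -c "
from st import *
st()
cv2.imwrite('pics/side2.png',cam('side')[0])
b=cv2.imread('pics/side2.png')[170:260,260:350]
cv2.imwrite('pics/z3.png',cv2.resize(b,(540,540),interpolation=2))
"
```

```text
t 4.25 q [-0.3654 -0.0969  1.6544 -0.      1.5832 -2.023 ] p [ 0.5481 -0.1824  0.2323] yang 94.97030096677642 F [-0.4694  0.2801  0.3336] T [-0.0419 -0.0687  0.0275] op 0.06212866014392436 0.0
z [ 0.0008 -0.0003 -1.    ] to go tool cm [0.0643 0.0512 6.8289]
```

View pics/z3.png

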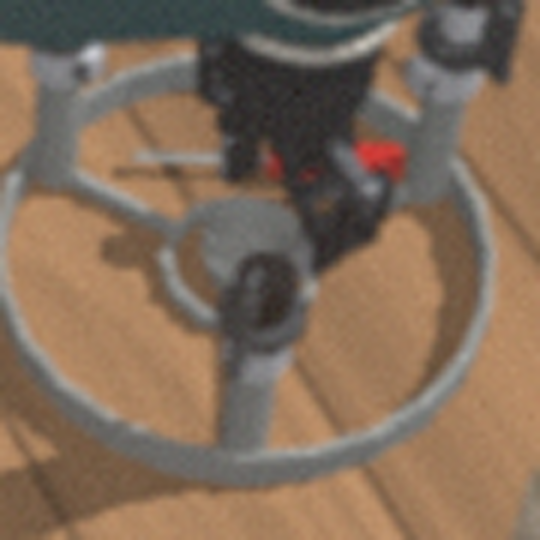

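```bash
python3 -c "
from st import *
s,M=st(); c=cam('side'); p=s['eef_pos']
for k in(-.045,-.031,0,.031,.045):
  print(k,(proj(*c[1:],[p+M[:,1]*k+M[:,0]*w-M[:,2]*.006 for w in(-.011,0,.011)])-[260,170])*6)
print((proj(*c[1:],[[.5475,-.182,.194],[.5475,-.182,.16]])-[260,170])*6)
"
```

```text
t 4.3 q [-0.3653 -0.0973  1.6541 -0.      1.5832 -2.0229] p [ 0.5482 -0.1824  0.2327] yang 94.97821998036841 F [-0.4384 -0.357   0.2562] T [0.0088 0.0067 0.0132] op 0.06189129222068205 0.0
z [ 0.0015 -0.0006 -1.    ] to go tool cm [0.0774 0.0463 6.8686]
-0.045 [[344.7078 268.028 ]
 [326.965  277.1939]
 [309.1305 286.4071]]
-0.031 [[328.7184 248.7093]
 [311.0358 257.7734]
 [293.2624 266.884 ]]
0 [[293.9525 206.7045]
 [276.4026 215.5494]
 [258.7637 224.439 ]]
0.031 [[260.0411 165.7321]
 [242.6227 174.3657]
 [225.1171 183.0425]]
0.045 [[244.998  147.5568]
 [227.6386 156.0974]
 [210.1928 164.6806]]
[[268.0912 265.1695]
 [263.1496 301.2823]]
```

Request:
{"api": "play_rows", "payload": {
  "motion": [
    [[0,0,0,0.07,0.05,2,6.2],[0,0,0,0,0,2,6.2],[0,0,0,0,0,1.5,6.2],[0,0,0,0,0,0.8,6.2],[0,0,0,0,0,0.5,6.2],[0,0,0,0,0,0,6.2],[0,0,0,0,0,0,6.2]]
  ]
}}

```text
clock: 5.05
eef_pos: [0.5473, -0.1816, 0.1641]
tool_rot: [-0.137, 3.138, -0.001]
force: [-0.7, 0.2, 0.7]
opening: 0.0621
grip_force: 0.0
```

```bash
python3 -c "
from st import *
st()"
```

```text
t 5.05 q [-0.3646 -0.0727  1.7425 -0.      1.4709 -2.0226] p [ 0.5473 -0.1816  0.1641] yang 94.99710979722524 F [-0.7043  0.2104  0.6808] T [ 0.01   -0.016   0.0067] op 0.0620607360541543 0.0
z [ 0.0008 -0.0003 -1.    ] to go tool cm [-0.0172 -0.0393  0.0078]
```

Request:
{"api": "play_rows", "payload": {
  "motion": [
    [[0,0,0,0,0,0,4.5],[0,0,0,0,0,0,3.6],[0,0,0,0,0,0,3.2],[0,0,0,0,0,0,2.8],[0,0,0,0,0,0,2.4],[0,0,0,0,0,0,2.4],[0,0,0,0,0,0,2.4],[0,0,0,0,0,0,2.4]]
  ],
  "grip_force": 50
}}

```text
clock: 5.85
eef_pos: [0.5472, -0.1818, 0.164]
tool_rot: [-0.137, 3.138, -0.001]
force: [-1.3, -1.7, 6.3]
opening: 0.0305
grip_force: 49.3
```

```bash
python3 -c "
from st import *
st()"
```

```text
t 5.85 q [-0.3648 -0.0728  1.7428 -0.0004  1.4706 -2.0227] p [ 0.5472 -0.1818  0.164 ] yang 94.99018030793798 F [-1.3484 -1.7435  6.315 ] T [-0.3828  0.1445  0.0494] op 0.030487002236914956 49.28819239139557
z [ 0.0008 -0.0007 -1.    ] to go tool cm [-0.0282 -0.0215 -0.0009]
```

Request:
{"api": "play_rows", "payload": {
  "motion": [
    [[0,0,0,0,0,-0.4,2.4],[0,0,0,0,0,-0.6,2.4],[0,0,0,0,0,-0.8,2.4],[0,0,0,0,0,-0.8,2.4],[0,0,0,0,0,-0.5,2.4],[0,0,0,0,0,-0.3,2.4],[0,0,0,0,0,0,2.4],[0,0,0,0,0,0,2.4],[0,0,0,0,0,0,2.4]]
  ]
}}

```text
clock: 6.75
eef_pos: [0.5471, -0.1818, 0.1971]
tool_rot: [-0.137, 3.138, -0.001]
force: [3.7, -4.9, -1.6]
opening: 0.0305
grip_force: 49.7
```

```bash
python3 -c "
from st import *
st(.5475,-.182,.198)
cv2.imwrite('pics/side4.png',cam('side')[0])
b=cv2.imread('pics/side4.png')[180:260,260:360]
cv2.imwrite('pics/z4.png',cv2.resize(b,(700,560),interpolation=2))
"
```

```text
t 6.75 q [-0.3648 -0.0876  1.7027 -0.0003  1.5261 -2.0226] p [ 0.5471 -0.1818  0.1971] yang 94.98462986214139 F [ 3.6755 -4.9414 -1.6357] T [-0.9204 -0.6272  0.0218] op 0.030454545640348503 49.744128584861755
z [ 0.0003 -0.0005 -1.    ] to go tool cm [-0.0339 -0.0262 -0.0918]
```

View pics/z4.png

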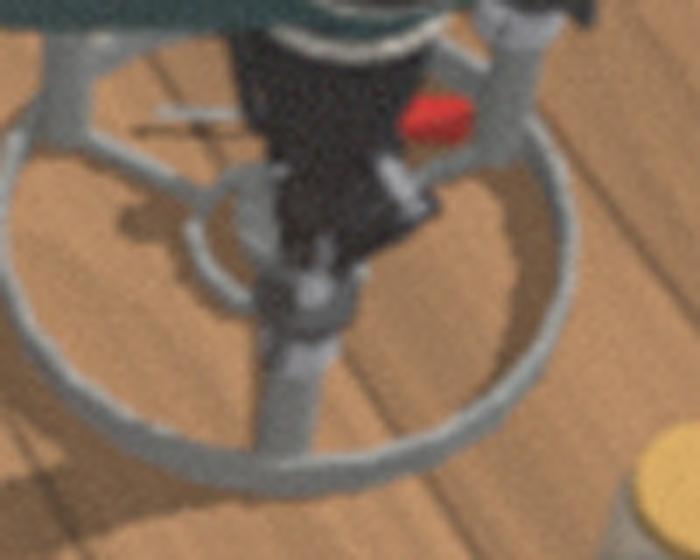

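The tube now shows below the lifted foot at (310,290), with the blade at about (265,330) in the crop. The lift looks good, 0.9 mm short. I'll add that and start turning.

Request:
{"api": "play_rows", "payload": {
  "motion": [
    [[0,0,0,0,0,-0.09,2.4],[0,0,0.05,0,0,0,2.4],[0,0,0.08,0,0,0,2.4],[0,0,0.08,0,0,0,2.4],[0,0,0.08,0,0,0,2.4],[0,0,0.08,0,0,0,2.4],[0,0,0.05,0,0,0,2.4],[0,0,0,0,0,0,2.4],[0,0,0,0,0,0,2.4]]
  ]
}}

```text
clock: 7.7
eef_pos: [0.5471, -0.1818, 0.198]
tool_rot: [0.521, 3.098, -0.001]
force: [4.4, -5.5, -1.9]
opening: 0.0308
grip_force: 50.4
```

```bash
python3 -c "
from st import *
st(.5475,-.182,.198)
cv2.imwrite('pics/side5.png',cam('side')[0])
b=cv2.imread('pics/side5.png')[180:260,260:360]
cv2.imwrite('pics/z5.png',cv2.resize(b,(700,560),interpolation=2))
"
```

```text
t 7.7 q [-0.3648 -0.088   1.7015 -0.0004  1.5276 -1.6025] p [ 0.5471 -0.1818  0.198 ] yang 70.91797376950369 F [ 4.3745 -5.5375 -1.8777] T [-0.9494 -0.6092  0.1055] op 0.030784817458096764 50.372171224080375
z [ 0.0003 -0.0006 -1.    ] to go tool cm [-0.0401 -0.007  -0.0021]
```

View pics/z5.png

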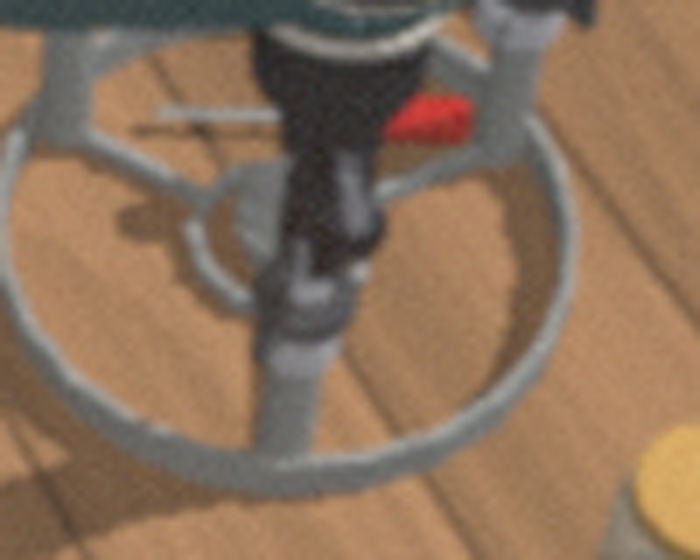

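The torque has reached 0.1 N m, so the finger is at the blade. I'll keep turning.

Request:
{"api": "play_rows", "payload": {
  "motion": [
    [[0,0,0.06,0,0,0,2.4],[0,0,0.08,0,0,0,2.4],[0,0,0.08,0,0,0,2.4],[0,0,0.08,0,0,0,2.4],[0,0,0.08,0,0,0,2.4],[0,0,0.08,0,0,0,2.4],[0,0,0.08,0,0,0,2.4],[0,0,0.08,0,0,0,2.4],[0,0,0.06,0,0,0,2.4],[0,0,0,0,0,0,2.4]]
  ]
}}

```text
clock: 8.75
eef_pos: [0.5471, -0.1819, 0.198]
tool_rot: [1.527, 2.745, -0.001]
force: [4.0, -6.0, -2.1]
opening: 0.031
grip_force: 50.6
```

```bash
python3 -c "
from st import *
st(.5475,-.182,.198)"
```

```text
t 8.75 q [-0.3649 -0.088   1.7015 -0.0006  1.5276 -0.9204] p [ 0.5471 -0.1819  0.198 ] yang 31.82912941961415 F [ 4.0454 -6.0427 -2.109 ] T [-0.9529 -0.4965  0.059 ] op 0.03097639994714135 50.59549386292929
z [ 0.0002 -0.0007 -1.    ] to go tool cm [-0.0318  0.0243 -0.0008]
```

Request:
{"api": "play_rows", "payload": {
  "motion": [
    [[0,0,0.05,0,0,0,2.4],[0,0,0.05,0,0,0,2.4],[0,0,0.05,0,0,0,2.4],[0,0,0.05,0,0,0,2.4],[0,0,0,0,0,0,2.4]]
  ]
}}

```text
clock: 9.25
eef_pos: [0.5471, -0.1819, 0.198]
tool_rot: [1.792, 2.579, -0.001]
force: [3.6, -6.2, -2.7]
opening: 0.0304
grip_force: 54.5
```

```bash
python3 -c "
from st import *
st(.5475,-.182,.198)
cv2.imwrite('pics/side6.png',cam('side')[0])
b=cv2.imread('pics/side6.png')[180:260,260:360]
cv2.imwrite('pics/z6.png',cv2.resize(b,(700,560),interpolation=2))
"
```

```text
t 9.25 q [-0.3649 -0.088   1.7016 -0.0008  1.5276 -0.7211] p [ 0.5471 -0.1819  0.198 ] yang 20.406365944104994 F [ 3.5765 -6.2031 -2.7272] T [-1.1558 -0.4613  0.4149] op 0.03044078782545899 54.53761815559119
z [ 0.0001 -0.0008 -1.    ] to go tool cm [-0.0203  0.0383 -0.0034]
```

View pics/z6.png

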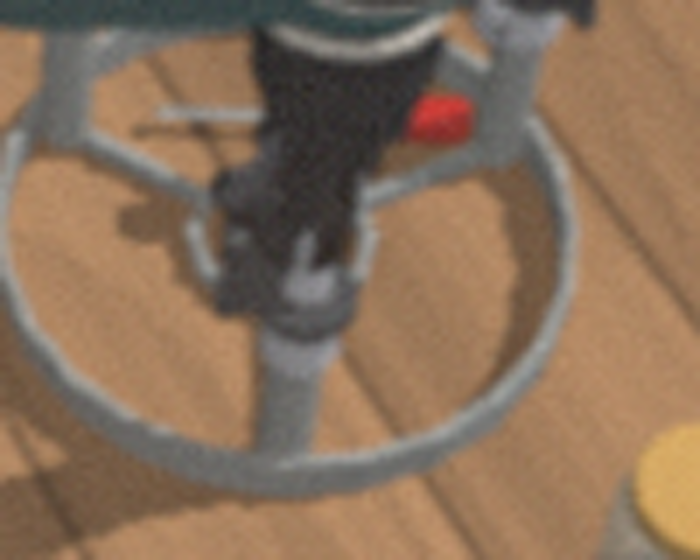

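Torque has jumped to 0.41 N m, and the blade shows at about (235,285), so it looks to be at the stop. To confirm, I'll press a little further and compare with the projected closed position.

Request:
{"api": "play_rows", "payload": {
  "motion": [
    [[0,0,0.03,0,0,0,2.4],[0,0,0,0,0,0,2.4],[0,0,0,0,0,0,2.4]]
  ]
}}

```text
clock: 9.6
eef_pos: [0.5471, -0.182, 0.198]
tool_rot: [1.828, 2.554, -0.001]
force: [2.7, -8.7, -1.7]
opening: 0.0308
grip_force: 57.0
```

```bash
python3 -c "
from st import *
s,M=st(.5475,-.182,.198); c=cam('side')
for a in(151.2,161,171,181):
  d=np.array([np.cos(np.radians(a)),np.sin(np.radians(a)),0]); L=np.array([.5475,-.182,0])
  print(a,((proj(*c[1:],[L+d*r+[0,0,z] for r,z in((.042,.222),(.042,.194),(.019,.194))])-[260,180])*7).round())
i=c[0]
for y in range(202,230): print(y,*['%3d'%v for v in i[y,285:312].max(1)])
"
```

```text
t 9.6 q [-0.3649 -0.088   1.7015 -0.0009  1.5276 -0.6931] p [ 0.5471 -0.182   0.198 ] yang 18.802558853313414 F [ 2.6612 -8.738  -1.6865] T [-1.2686 -0.441   0.591 ] op 0.030811872256644633 56.996776142623276
z [ 0.0001 -0.001  -1.    ] to go tool cm [-0.0139  0.0401  0.0017]
151.2 [[224. 200.]
 [220. 235.]
 [271. 238.]]
161 [[225. 213.]
 [221. 248.]
 [271. 243.]]
171 [[229. 226.]
 [225. 262.]
 [273. 249.]]
181 [[236. 238.]
 [232. 274.]
 [276. 255.]]
202 174 176 173 174 163 136 126 141 151 145 117  87  75  74  57  55  54  47  52  49  51  51  54  52  55  52  49
203 175 172 173 177 166 138 110 117 132 110  96  82  77  68  55  51  54  52  54  56  53  58  54  57  53  53  51
204 164 168 171 173 151 109  73  70  85  81  78  79  73  62  57  55  53  55  52  54  50  58  63  51  54  59  57
205 129 138 158 161 134  84  54  64  73  74  78  74  75  63  57  51  53  55  53  51  56  61  57  57  55  62  87
206 106 111 123 128 106  68  57  76  81  81  71  68  72  66  57  63  59  51  51  54  45  57  56  49  48  60  90
207  99 103 103 109  97  72  68  79  78  72  63  66  66  70  61  61  51  53  50  58  
[... 1790 characters left out ...]
 112 105  95  85  88 107 137
224 175 175 178 177 163 126  83  79  83  85  85  75  73  72  73  75  74  87  97  94  90  94  92  91  88 110 139
225 174 177 185 188 179 159 135 127 130 121 113  94  83  73  83  88  87  88  90  90  92  90  90  85  94 115 149
226 173 174 175 182 182 183 175 174 167 154 133 110  92  81  78  84  83  88  89  88  88  86  84  88 104 137 156
227 171 173 178 178 183 185 184 181 182 173 147 117 107 100  87  79  73  76  79  78  77  77  84  99 130 150 154
228 168 170 175 175 179 184 181 185 180 175 152 122 112 112 107 101  85  86  79  80  83  91 113 131 142 157 150
229 165 168 176 174 179 178 184 179 179 179 157 121 114 121 122 121 123 117 108 115 124 132 145 147 142 149 152
```

```bash
python3 -c "
from st import *
c=cam('side'); i=c[0]
j=cv2.imread('pics/side0.png')
for y in range(160,192): print(y,*['%3d'%v for v in j[y,330:356].max(1)])
def pt(L,a,r,z): a=np.radians(a); return [L[0]+r*np.cos(a),L[1]+r*np.sin(a),z]
A=(.7475,-.0608);B=(.5475,-.182)
for z in(.222,.208,.194,.175,.16,.15,.14):
  print(z,'far',proj(*c[1:],[pt(A,-88.7,.042,z),pt(A,-88.7,.0305,z),pt(A,-88.7,.019,z)]).round(1).tolist(),*[(a,proj(*c[1:],[pt(B,a,.042,z),pt(B,a,.0305,z)]).round(1).tolist()) for a in(151,161,171)])
"
```

```text
160 148 148 144 146 131 105  76  57  55  51  66  86 119 144 151 153 151 152 146 149 146 145 151 155 156 150
161 151 149 148 138 116  78  53  54  57  50  52  62  86 125 147 149 154 157 151 148 150 145 150 155 157 155
162 147 150 153 137 104  61  47  55  52  56  56  51  73 118 149 146 152 154 154 151 147 148 147 149 151 158
163 148 154 148 135  91  58  45  55  51  57  56  54  63 113 153 152 150 151 153 153 146 145 146 146 148 153
164 143 153 148 121  83  51  50  58  56  54  58  53  73 118 151 155 148 150 153 152 154 148 144 147 142 147
165 140 148 148 125  76  41  51  47  45  52  44  53  80 128 154 153 155 147 148 151 154 152 148 148 148 145
166 135 141 137 103  62  47  48  53  46  51  41  55  76 111 145 151 155 151 145 151 147 151 150 146 149 145
167 139 139 127  98  62  45  46  49  41  45  51  37  62  90 121 143 154 154 146 147 151 152 152 147 146 144
168 142 139 126  99  62  40  39  45  42  46  49  53  51  65  83 114 135 148 153 144 147 150 152 153 145 150
169 142 141 129 106  67  56  43  49  39  49  42  49  59  56  67  80 104 131 151 147 150 152 153 151 144 147
170 141 129 113  99 
[... 2905 characters left out ...]
343.9, 179.4], [342.0, 177.1], [340.2, 174.8]] (151, [[291.1, 217.0], [294.7, 217.2]]) (161, [[291.3, 218.9], [294.8, 218.5]]) (171, [[291.9, 220.7], [295.3, 219.9]])
0.16 far [[343.3, 182.1], [341.4, 179.8], [339.5, 177.6]] (151, [[290.9, 219.6], [294.4, 219.8]]) (161, [[291.0, 221.5], [294.6, 221.1]]) (171, [[291.6, 223.4], [295.0, 222.5]])
0.15 far [[342.8, 183.9], [341.0, 181.7], [339.1, 179.4]] (151, [[290.7, 221.4], [294.2, 221.5]]) (161, [[290.9, 223.2], [294.4, 222.9]]) (171, [[291.4, 225.1], [294.8, 224.2]])
0.14 far [[342.4, 185.7], [340.6, 183.5], [338.7, 181.2]] (151, [[290.5, 223.1], [294.1, 223.2]]) (161, [[290.7, 224.9], [294.2, 224.6]]) (171, [[291.3, 226.8], [294.6, 225.9]])
```

```bash
python3 -c "
from st import *
c=cam('top')
def ang(L,q):
  P=onz(*c[1:],*q,.222)[:2]-L; return np.hypot(*P).round(4),np.degrees(np.arctan2(P[1],P[0])).round(1)
A=np.array([.7475,-.0608]);C=np.array([.5425,.0515]);B=np.array([.5475,-.182])
for n,L,qs in(('far',A,[(294,88.2),(302.5,86.2)]),('left',C,[(236.4,162.6),(231,155.9)]),('our',B,[(339.4,173.5),(345.2,179.5)])):
  P=[onz(*c[1:],*q,.222)[:2] for q in qs]; d=P[1]-P[0]
  print(n,[ang(L,q) for q in qs],'strip dir',np.degrees(np.arctan2(d[1],d[0])))
print('tangents far',-88.7,'left',31.3)
c=cam('side')
def pt(L,a,r,z,f):
  b=np.radians(a-270 if 0 else a+90); a=np.radians(a); return [L[0]+r*np.cos(a)+f*np.cos(b),L[1]+r*np.sin(a)+f*np.sin(b),z]
print('far glint seen 344.2,171.5; ours 293.6,213.5; bottom far 343,183.3 ours ~291.5,224.2')
for dd in(0,5,10,15,20):
  print(dd,[proj(*c[1:],[pt(A,-88.7+dd,r,z,-.003),pt(B,151.2+dd,r,z,.003)]).round(1).tolist() for r,z in((.0305,.208),(.042,.153))])
"
```

```text
far [(np.float64(0.0189), np.float64(-85.4)), (np.float64(0.0411), np.float64(-80.3))] strip dir -75.92509328165809
left [(np.float64(0.0196), np.float64(42.5)), (np.float64(0.0413), np.float64(40.7))] strip dir 39.1299082157254
our [(np.float64(0.0194), np.float64(-145.8)), (np.float64(0.04), np.float64(-140.9))] strip dir -136.2378585813776
tangents far -88.7 left 31.3
far glint seen 344.2,171.5; ours 293.6,213.5; bottom far 343,183.3 ours ~291.5,224.2
0 [[[342.7, 171.2], [295.3, 212.0]], [[342.2, 183.7], [290.8, 221.6]]]
5 [[[343.4, 170.9], [295.5, 212.7]], [[343.1, 183.3], [290.9, 222.6]]]
10 [[[344.0, 170.6], [295.6, 213.4]], [[344.0, 182.9], [291.1, 223.5]]]
15 [[[344.6, 170.3], [295.9, 214.1]], [[344.8, 182.5], [291.4, 224.4]]]
20 [[[345.2, 169.9], [296.2, 214.7]], [[345.5, 181.9], [291.8, 225.3]]]
```

```bash
python3 -c "
from st import *
s,M=st(.5475,-.182,.198); c=cam('side'); i=c[0]
C=ray(*c[1:],0,0)[0]
for n,L in(('far',np.array([.7475,-.0608])),('our',np.array([.5475,-.182]))):
  d=C[:2]-L; d/=np.hypot(*d)
  print(n,proj(*c[1:],[[*(L+d*r),z] for r,z in((.016,.190),(.016,.194),(.016,.198),(.011,.160))]).round(1).tolist())
for y in range(212,228): print(y,*['%3d'%v for v in i[y,300:312].max(1)])
"
```

```text
t 9.8 q [-0.3649 -0.0879  1.7015 -0.0009  1.5276 -0.6931] p [ 0.5471 -0.182   0.198 ] yang 18.802749643250497 F [ 3.2635 -7.1042 -1.8524] T [-1.2795 -0.4232  0.553 ] op 0.030359896907738347 56.988931093364954
z [ 0.    -0.001 -1.   ] to go tool cm [-0.0157  0.041  -0.0039]
far [[337.0, 171.7], [337.1, 170.9], [337.3, 170.2], [336.0, 176.2]]
our [[304.0, 219.0], [304.1, 218.3], [304.2, 217.6], [303.5, 223.0]]
212  52  61  57  67  66  61  60  58  55  62  75 113
213  58  62  68  83  82  62  62  55  61  64  86 118
214  53  63  93 110  93  56  51  44  59  66 103 124
215  60  67  97 116  90  60  55  53  57  74 103 132
216  55  76 102 106  75  55  50  55  65  80 112 141
217  56  81 108 105  66  58  65  70  78  94 122 144
218  64  86 114 113  92  85  99  99  87  95 131 154
219  79 105 121 123 122 127 136 125 102  96 125 142
220  99 118 133 134 134 141 147 123  97  86  98 122
221 100 122 133 134 137 145 141 120  91  89  93 126
222  77 111 121 130 135 137 133 108  92  91 101 135
223  72  81  99 115 112 111 105  92  88  94 104 136
224  73  76  88  94  90  95  94  89  92  89 106 139
225  84  90  91  89  88  91  93  93  93  95 113 149
226  76  88  85  91  87  85  85  85  83 108 136 158
227  77  78  77  80  75  78  72  86 103 132 150 153
```

```bash
python3 -c "
from h import *
print(sign_off())"
```

```text
the job is handed in; nothing more can be done
None
```

I lifted the leg 34 mm to its line and turned its lever clockwise until it hit a firm stop (0.55 N m, against the 0.1 N m it needs to move), still gripping the foot at hand-in. The side camera puts the foot height right to about 2 mm and the lever closed to within a few degrees; nothing else on the table was touched.

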